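# Stand the fallen prop up against the planter wall

### The job

The right-angle wooden prop has fallen on its back beside the soft clay planter. Push its upstanding foot over, away from the planter, so that the prop stands on its foot again; then push it along the table until its upright board stands flush against the nearest wall of the planter, about the middle of it. Only push with the fingers: do not lift the prop, do not shove the planter along, and leave the mugs and the jar where they are.

Things in the scene. Friction and masses are not known exactly. Their poses are not given: they have to be found in the camera images.
- prop: Loose brown wooden L, 350 g, 100 mm wide (x): board 120 mm long, 14 thick; foot 100 mm long, 22 thick. Origin: middle of the outer heel edge, where the plates' outer faces meet. It starts lying: board flat on the table (y 0 to 120, z 0 to 14 mm) pointing roughly at the planter, foot upright at the heel (y 0 to 22, z 0 to 100). Standing: its +y is up, the foot lies along +z away from the planter.
- prop_toe (a point): Middle of the foot's free end face (100 x 22 mm, blue band beside it), axes as the prop's: 100 mm up at the start. Pushed near it towards the prop's -y, from inside the L, the foot tips the prop about the heel; past about 40 degrees it goes over by itself. Once the prop stands, this end face is upright, 11 mm above the table: pushing there slides the prop without tipping it.
- planter: Loose square open-topped planter of tan clay, 140 x 140 mm and 120 mm tall, walls 10 mm thick, about 2 kg. Origin: centre of its underside; z up, x and y square to its walls. The prop lies beyond its -y wall.
- planter_wall (a point): Point on the planter, at the bottom middle of the outer face of its -y wall (the wall that the prop must stand against); axes as the planter's, so -y points out of the wall, towards the prop.
- mug_near: Brown clay mug, 76 mm across and 85 mm tall, handle on its +y side reaching about 30 mm farther; origin at the centre of its underside. To be left alone.
- mug_far: A second mug like the first, same size and origin. To be left alone.
- jar: Small jar with a brass-coloured cap, 60 mm across and 60 mm tall; origin at the centre of its underside. To be left alone.

How it is judged:
By the outcome, as a careful person would: the job done as asked, in the order asked, and still so for the second after the job is handed in, with the robot touching nothing.
It also fails if it takes over 54 s, if anything falls off the work surface, if the arm or the gripper's body presses on something with over 40 N, if the wrist force passes 120 N, or if a joint passes its speed limit or range.

### The arm

A 6-joint arm with a two-finger parallel gripper is mounted at the origin on the work surface. World frame = base frame: x ahead of the robot, y to its left, z up, the work surface at z = 0. Lengths are in mm, angles in rad, forces in N, time in s.
With the tool pointing down it reaches from about 400 to 825 mm from the base axis. Payload 7 kg.
Tool frame: the origin (TCP) lies at the very end of the fingers, on their centre line; the grasp point (between the pads) lies 19 mm behind it; z points along the fingers, y is the line along which they close (so a half turn about z gives the same grasp; the last joint's range is limited). The gripper opens to 88 mm and grips with 3 to 60 N. Pads are 19 mm wide; open, the fingers measure 130 mm over their backs; the gripper's body (78 mm by 193 mm) begins 47 mm behind the grasp point.
Start: joints at [-0.834, 0.359, 0.012, 0, -1.224, -0.288], TCP at [292.844, -608.143, 196.461] pointing down, gripper open.
Joint ranges: [-3.07, 3.07], [-1.43, 2.12], [-1.02, 1.25], [-3.03, 1.67], [-3.05, -0], [-3.03, 3.03]. Speed limits (rad/s): [2.39, 2.39, 3.01, 3.14, 3.14, 3.14].

### API

Orientations are given as a unit quaternion [x, y, z, w].
In Python, from plant import bot gives the robot as it stands. Calls block until the motion is done:
- bot.move_ptp(position, orientation): joint-space move of the TCP to a pose.
- bot.line_to(position, velocity=150, ori=None): straight line of the TCP; ori=None keeps the orientation; velocity is the mean speed in mm/s.
- bot.move_joints(angles): joint-space move.
- bot.move_gripper(opening, force=None): finger opening in mm; force is the grip in N (None keeps the last); returns when the fingers have stopped.
- bot.pause(seconds).
- bot.solve_ik(position, orientation): joint angles nearest the present ones, or None.
- bot.read_state(): the state.
- bot.camera(name): name is "scene" or "side" or "wrist"; returns the picture (384x512x3 uint8, red, green, blue); there is no depth.
- bot.get_calibration(name): a dict with "fx", "fy", "cx", "cy" (pixels), "view" (4x4, takes a point from world to camera coordinates); the wrist camera has in their place "T_tool_cam" (4x4, takes a point from camera to tool coordinates, whose origin is the TCP and whose axes are the flange's). Camera axes: x right, y up, looking along -z (the intrinsics and any distortion apply to the point x, -y, -z); pixel columns grow to the right and rows downward; lengths in mm; the calibration is good to about 2 mm. A picture is of the moment at which its call begins: read the wrist's pose just before it. get_calibration takes no time and is no camera call.
A pose or a line that the arm cannot do raises bot.Unreachable and nothing moves.
- bot.close_job(): hands the job in; it is judged then, once.
The state is a dict: "t": time; "joint_pos": joint angles; "qvel": joint speeds; "tau": joint torques, N m; "tcp_pos": TCP position; "eef_rot": TCP orientation; "contact_force": force on the tool from outside, world axes, zero at the start; "moment": the same for the moment, N m; "width": finger opening in mm; "finger_force": force on a finger pad.
Only numpy, scipy, OpenCV 4.12 (cv2) and the standard library are available. Lean on these libraries where they do the work, as an engineer would, in place of code of your own. Each camera call takes 0.05 s, during which the arm holds its last target. There are 200 camera calls.

## Working session

There is one attempt and no reset: what is moved stays moved. The work goes in short steps, each a Python script; the robot and the scene stay as the last script left them, time stands still between calls to the robot, and variables do not carry over. Pictures are saved under pics/ and viewed, at most 10 in all, crops included, and the job is handed in when it is done.

```bash
ls; mkdir -p pics; python3 - <<'E'
from plant import bot
import cv2,numpy as np
a=bot.camera("scene");b=bot.camera("side")
cv2.imwrite("pics/a0.png",a[:,:,::-1]);cv2.imwrite("pics/b0.png",b[:,:,::-1])
np.set_printoptions(precision=3,suppress=True)
for n in("scene","side","wrist"):print(n,bot.get_calibration(n))
s=bot.read_state();print(s["t"],s["eef_rot"])
E
```

```text
pics
scene {'fx': 362.6653782381146, 'fy': 362.6653782381146, 'cx': 262.48235838381595, 'cy': 192.39096311102108, 'view': array([[   -0.673,     0.74 ,     0.014,   273.062],
       [   -0.562,    -0.524,     0.64 ,   334.937],
       [    0.481,     0.423,     0.768, -1116.739],
       [    0.   ,     0.   ,     0.   ,     1.   ]])}
side {'fx': 386.88759193664924, 'fy': 386.88759193664924, 'cx': 257.55346587609654, 'cy': 186.9090072870823, 'view': array([[  -0.864,   -0.503,   -0.019,  563.754],
       [   0.284,   -0.518,    0.807, -157.609],
       [  -0.416,    0.691,    0.591, -614.53 ],
       [   0.   ,    0.   ,    0.   ,    1.   ]])}
wrist {'fx': 280.5497931975204, 'fy': 280.5497931975204, 'cx': 258.3605207186984, 'cy': 191.15595180648478, 'T_tool_cam': array([[   0.002,    0.969,    0.248,   66.839],
       [   1.   ,   -0.002,   -0.   ,    0.474],
       [   0.   ,    0.248,   -0.969, -189.053],
       [   0.   ,    0.   ,    0.   ,    1.   ]])}
0.1 [-0.222  0.975  0.001 -0.   ]
```

View pics/a0.png

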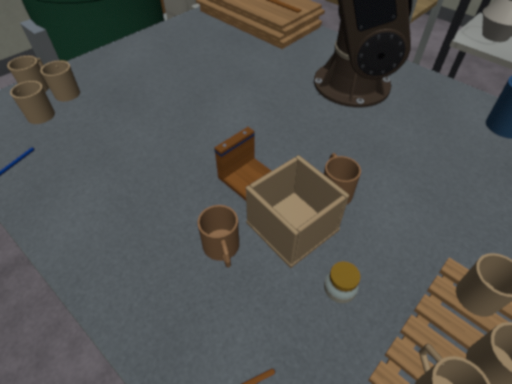

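View pics/b0.png

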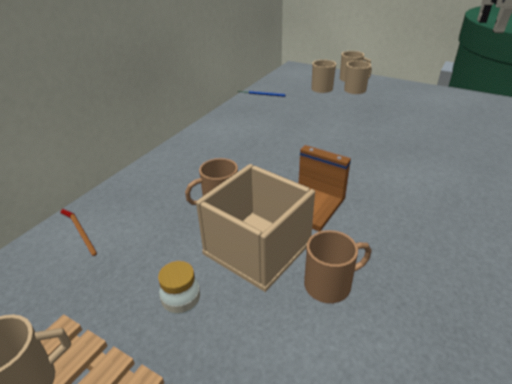

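The scene view shows the prop at about (240,165), with its blue-banded foot top at about (235,140). The planter is at (295,210), the mugs at (220,232) and (342,175), and the jar at (343,280). The side view shows the same layout. I'll enlarge both to pick corners.

```bash
python3 - <<'E'
import cv2,numpy as np
a=cv2.imread("pics/a0.png")[120:270,190:370];b=cv2.imread("pics/b0.png")[140:290,190:370]
def g(i,x0,y0):
    o=cv2.resize(i,None,fx=4.4,fy=4.4,interpolation=cv2.INTER_CUBIC)
    for v in range(0,180,20):
        x=int((v+.5)*4.4);cv2.putText(o,str(x0+v),(x,10),0,.35,(255,255,255),1);cv2.line(o,(x,12),(x,18),(255,255,255),1)
        if v<150:cv2.putText(o,str(y0+v),(0,x),0,.35,(255,255,255),1)
    return o[:600]
cv2.imwrite("pics/a1.png",g(a,190,120));cv2.imwrite("pics/b1.png",g(b,190,140))
E
```

```text
(no output)
```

View pics/a1.png

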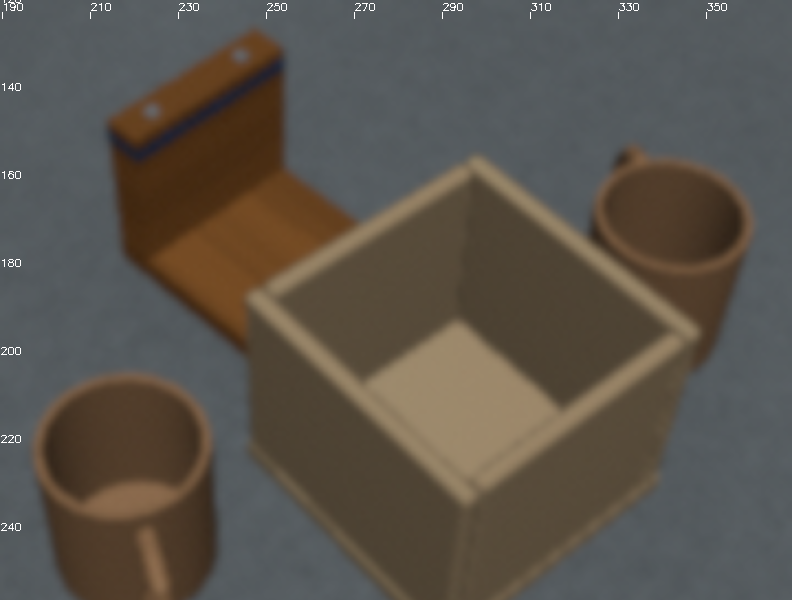

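View pics/b1.png

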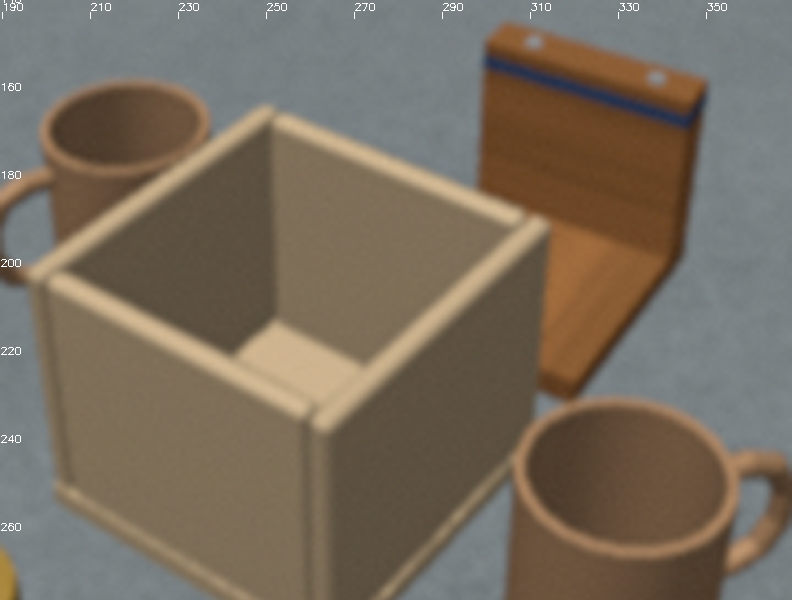

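The enlarged views show clear planter rim corners and clear corners on the prop's foot-top face. I'll cast rays to z=120, z=100 and z=85 and average the two views.

```bash
cat >h.py <<'E'
import numpy as np,cv2
from plant import bot
from scipy.spatial.transform import Rotation as R
np.set_printoptions(precision=2,suppress=True)
def cast(name,px,z):
    c=bot.get_calibration(name);V=np.array(c["view"]);Rt=V[:3,:3].T;o=-Rt@V[:3,3]
    px=np.atleast_2d(px).astype(float)
    d=np.c_[(px[:,0]-c["cx"])/c["fx"],-(px[:,1]-c["cy"])/c["fy"],-np.ones(len(px))]@Rt.T
    return (o+d*((z-o[2])/d[:,2])[:,None])[:,:2]
E
python3 - <<'E'
from h import *
f=lambda p,x,y:np.array(p)/4.4+[x-.5,y-.5]
A=lambda p:f(p,190,120);B=lambda p:f(p,190,140)
ra=cast("scene",A([(475,156),(700,334),(470,505),(247,295)]),120)
rb=cast("side",B([(550,224),(268,106),(33,275),(316,432)]),120)
for n,c in(("sc",ra),("si",rb)):print(n,c,"\n",c.mean(0),np.linalg.norm(np.roll(c,-1,0)-c,axis=1))
ta=cast("scene",A([(258,29),(108,122),(136,152),(285,54)]),100)
tb=cast("side",B([(507,22),(707,82),(688,107),(487,45)]),100)
for n,c in(("sc",ta),("si",tb)):print(n,c,"\n",c.mean(0),np.linalg.norm(np.roll(c,-1,0)-c,axis=1),np.degrees(np.arctan2(*(c[1]-c[0])[::-1])),np.degrees(np.arctan2(*(c[2]-c[3])[::-1])))
print("mugs sc",cast("scene",A([(125,447),(672,215)]),85),"si",cast("side",B([(627,480),(125,129)]),85),"jar",cast("scene",(345,270),60),cast("side",(177,275),60))
E
```

```text
sc [[461.29 144.94]
 [479.91 281.81]
 [613.12 264.39]
 [594.8  126.72]] 
 [537.28 204.46] [138.13 134.35 138.89 134.75]
si [[457.64 144.62]
 [591.91 125.42]
 [608.45 262.53]
 [478.59 283.47]] 
 [534.15 204.01] [135.64 138.11 131.53 140.42]
sc [[447.83  -7.91]
 [548.69 -13.  ]
 [553.78  12.24]
 [452.55  15.71]] 
 [500.71   1.76] [100.99  25.75 101.29  24.08] -2.890253971365106 -1.9607359378779643
si [[547.71 -16.17]
 [448.63  -9.94]
 [448.97  13.29]
 [546.99   7.19]] 
 [498.07  -1.41] [99.27 23.24 98.21 23.38] 176.40055304546777 176.4359969741339
mugs sc [[669.96 126.48]
 [397.82 219.34]] si [[393.75 221.03]
 [666.99 125.79]] jar [[578.87 354.12]] [[580.16 358.81]]
```

Both views agree to about 3 mm.
- **Planter:** centre (535.7, 204.2), yaw about -7.9°.
- **Prop:** heel (498.8, -10.8), yaw about -3°.

Next I'll tip it over with two fingers spread about 44 mm.

```bash
cat >>h.py <<'E'
def ori(yaw,flip):  # tool down, tool y along +-(cos yaw, sin yaw)
    s=-1 if flip else 1
    y=s*np.array([np.cos(yaw),np.sin(yaw),0]);z=np.array([0,0,-1.]);x=np.cross(y,z)
    return R.from_matrix(np.c_[x,y,z]).as_quat()
def snap(n,name):cv2.imwrite(f"pics/{n}.png",bot.camera(name)[:,:,::-1])
E
python3 - <<'E'
from h import *
H=np.array([498.8,-10.8]);yaw=np.radians(-3.);yp=np.array([-np.sin(yaw),np.cos(yaw)])
P=lambda y,z:[*(H+yp*y),z]
q0=bot.read_state()["joint_pos"]
c=[]
for f in(0,1):
    j=bot.solve_ik(P(48,220),ori(yaw,f));j2=bot.solve_ik([526,20,6],ori(np.radians(-7.9),f));print(f,j,j2)
    if j is not None and j2 is not None:c.append((np.abs(np.array(j)-q0).max(),f))
f=min(c)[1];print("flip",f)
bot.move_gripper(44,20)
bot.move_ptp(P(48,220),ori(yaw,f))
bot.line_to(P(48,88),150)
F0=np.array(bot.read_state()["contact_force"])
for y,z in((33,88),(15,84),(0,80),(-12,78),(-24,76),(-36,74)):
    bot.line_to(P(y,z),60);s=bot.read_state();print(y,s["t"],np.array(s["contact_force"])-F0)
bot.pause(.5);snap("b2","side");snap("a2","scene")
a=cv2.imread("pics/a2.png")[90:290,150:390];b=cv2.imread("pics/b2.png")[110:310,170:410]
cv2.imwrite("pics/c2.png",np.hstack([cv2.resize(a,(400,333)),cv2.resize(b,(400,333))]))
E
```

```text
0 [ 0.47  0.06 -0.32  0.   -1.19  2.62] [ 0.41  0.32 -0.55  0.   -0.7   2.59]
1 [ 0.47  0.06 -0.32  0.   -1.19 -0.52] [ 0.41  0.32 -0.55  0.   -0.7  -0.55]
flip 1
33 4.8417 [ 0.44  0.89 -0.45]
15 5.3 [-0.22  1.07 -0.38]
0 5.7083 [1.07 1.64 0.04]
-12 6.0583 [ 0.49  0.68 -0.39]
-24 6.4083 [ 0.39  0.63 -0.82]
-36 6.7583 [ 1.04  1.16 -0.57]
```

View pics/c2.png

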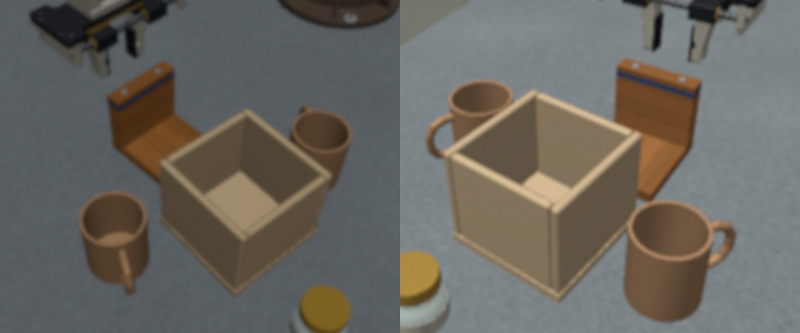

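The prop hasn't moved, and the gripper now sits beyond the foot on its -y side. I'll check where the arm thinks the TCP is.

```bash
python3 - <<'E'
from h import *
s=bot.read_state();print(s["tcp_pos"],s["eef_rot"],s["width"],s["joint_pos"],s["t"])
for n in("scene","side"):
    c=bot.get_calibration(n);p=np.array(c["view"])@[*s["tcp_pos"],1];print(n,c["cx"]-c["fx"]*p[0]/p[2],c["cy"]+c["fy"]*p[1]/p[2])
a=cv2.imread("pics/a2.png")[70:170,130:290];b=cv2.imread("pics/b2.png")[90:190,290:410]
cv2.imwrite("pics/c3.png",np.hstack([cv2.resize(a,(400,250)),cv2.resize(b,(300,250))]))
E
```

```text
[496.91 -46.7   74.01] [-0.69  0.73  0.   -0.  ] 44.2560929740296 [ 0.3   0.19 -0.53  0.   -0.85 -0.35] 7.3583
scene 221.57305213868392 137.4102438282743
side 332.37929834330464 154.65493882942584
```

View pics/c3.png

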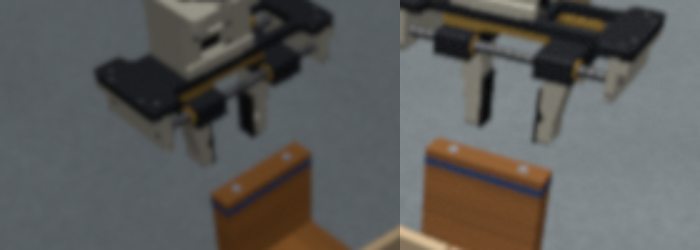

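The fingertips appear at (222,129) in the scene view and (334,142) in the side view. Both are about 10 px above where the reported TCP projects, so the real tips are higher than reported. I'll triangulate them to get the offset.

```bash
cat >>h.py <<'E'
def tri(pa,pb):
    M=[]
    for n in("scene","side"):
        c=bot.get_calibration(n);D=np.diag([1.,-1,-1,1])@np.array(c["view"]);M.append(np.array([[c["fx"],0,c["cx"]],[0,c["fy"],c["cy"]],[0,0,1]])@D[:3])
    X=cv2.triangulatePoints(M[0],M[1],np.array(pa,float).reshape(2,1),np.array(pb,float).reshape(2,1));return (X[:3]/X[3]).ravel()
E
python3 - <<'E'
from h import *
# scene left tip = world +x end; side left tip = world +x end
print(tri((212,134.5),(320,139)),tri((232.5,124),(347,146)))
# prop foot top corners check (expect z=100): outer corners
f=lambda p,x,y:np.array(p)/4.4+[x-.5,y-.5]
print(tri(f((258,29),190,120),f((707,82),190,140)),tri(f((108,122),190,120),f((507,22),190,140)))
E
```

```text
[526.27 -43.45 104.47] [467.62 -39.04 104.28]
[448.2   -7.66 100.97] [547.62 -14.53  99.88]
```

The real fingertips are about 30 mm above the reported TCP (104 against 74), and the calibration checks out on the prop (100 mm). So the fingers passed over the foot. I'll go back and repeat 30 mm lower, watching the force.

```bash
python3 - <<'E'
from h import *
H=np.array([498.8,-10.8]);yaw=np.radians(-3.);yp=np.array([-np.sin(yaw),np.cos(yaw)])
OFF=30
P=lambda y,z:[*(H+yp*y),z-OFF]
bot.line_to(P(-36,150),150);bot.line_to(P(50,150),200)
F0=np.array(bot.read_state()["contact_force"])
bot.line_to(P(50,86),120)
for y,z in((33,86),(15,84),(0,80),(-12,78),(-24,76),(-36,74)):
    bot.line_to(P(y,z),60);s=bot.read_state();print(y,s["t"],np.array(s["contact_force"])-F0)
bot.pause(.5);snap("b4","side");snap("a4","scene")
a=cv2.imread("pics/a4.png")[90:290,150:390];b=cv2.imread("pics/b4.png")[110:310,170:410]
cv2.imwrite("pics/c4.png",np.hstack([cv2.resize(a,(400,333)),cv2.resize(b,(400,333))]))
E
```

```text
33 9.5167 [0.39 0.08 0.27]
15 9.9667 [1.02 1.34 0.37]
0 10.375 [-0.54  1.08  0.32]
-12 10.725 [-0.4   0.09  0.67]
-24 11.075 [ 0.11 -0.14  1.32]
-36 11.425 [-0.34 -0.08 -0.23]
```

View pics/c4.png

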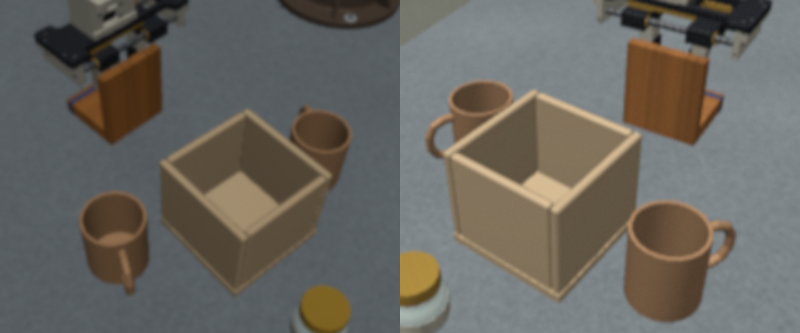

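The prop now stands on its foot. I'll lift, move behind the toe and measure its pose.

```bash
python3 - <<'E'
from h import *
s=bot.read_state();x,y,z=s["tcp_pos"]
bot.line_to([x,y,150],150);bot.line_to([x-8,-175,150],250);bot.pause(.2)
snap("b5","side");snap("a5","scene")
a=cv2.imread("pics/a5.png")[100:200,170:270];b=cv2.imread("pics/b5.png")[115:215,290:390]
cv2.imwrite("pics/c5.png",np.hstack([cv2.resize(i,(400,400),interpolation=cv2.INTER_CUBIC) for i in(a,b)]))
E
```

```text
(no output)
```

View pics/c5.png

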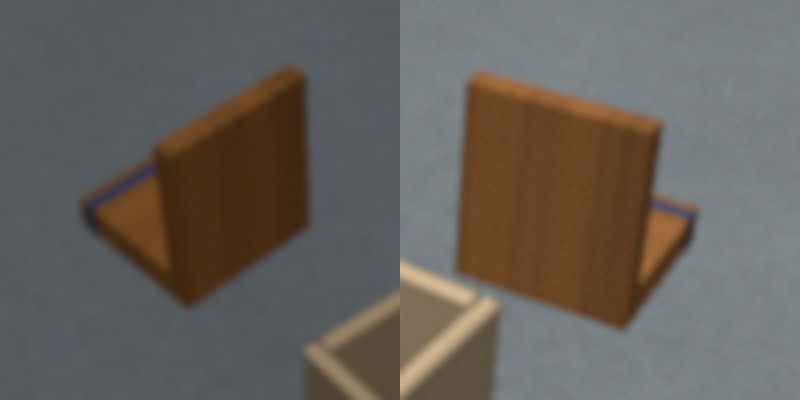

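The prop stands cleanly. The board-face corners are visible in both views: scene bottom (190,306) and (308,228), side bottom (58,270) and (225,328), in crop pixels.

```bash
python3 - <<'E'
from h import *
A=lambda p:np.array(p)/4.+[169.6,99.6]
B=lambda p:np.array(p)/4.+[289.6,114.6]
ang=lambda c:np.degrees(np.arctan2(*(c[0]-c[1])[::-1]))
for n,f,p,z in(("scene",A,[(190,306),(308,228)],0),("scene",A,[(170,158),(306,77)],120),("side",B,[(58,270),(225,328)],0),("side",B,[(70,88),(257,129)],120)):
    c=cast(n,f(p),z);print(n,z,c.ravel(),c.mean(0),ang(c),np.linalg.norm(c[0]-c[1]))
# touch the table well behind the toe
x,y,_=bot.read_state()["tcp_pos"]
bot.line_to([x,y,5],150);bot.pause(.2);F0=np.array(bot.read_state()["contact_force"])
for z in np.arange(2,-30,-3):
    bot.line_to([x,y,z],40);F=np.array(bot.read_state()["contact_force"])-F0
    if abs(F[2])>4:print("touch",z,F);break
print(z,F,bot.read_state()["tcp_pos"],bot.read_state()["t"])
E
```

```text
scene 0 [544.94 -19.35 449.58 -13.79] [497.26 -16.57] -3.336082827769262 95.52380030031084
scene 120 [547.81 -17.39 450.04 -11.66] [498.93 -14.52] -3.356336796104041 97.93691641996658
side 0 [547.31 -24.58 448.51 -18.8 ] [497.91 -21.69] -3.3465442880327285 98.96434422125684
side 120 [543.19 -15.23 447.57 -20.57] [495.38 -17.9 ] 3.198958127917544 95.7709709505917
-28 [-0.9   0.56 -0.03] [ 488.9  -174.28  -28.2 ] 17.9167
```

No contact at -28, which confirms an offset of about 30 mm. I'll push with the TCP at -24, so the tips are about 6 mm up. The path is straight with the yaw turning from -3.3° to -7.9°, stopping short of the wall.

```bash
python3 - <<'E'
from h import *
n0=np.radians(-3.3);n1=np.radians(-7.9)
st=np.array([490.8,-145.]);en=np.array([511.1,26.5])-14*np.array([.137,.99])
x,y,_=bot.read_state()["tcp_pos"]
bot.line_to([x,y,-24],60)
bot.line_to([*st,-24],80,ori(n0,1));bot.pause(.2)
F0=np.array(bot.read_state()["contact_force"]);print(F0)
for k in range(1,9):
    u=k/8;bot.line_to([*(st+(en-st)*u),-24],60,ori(n0+(n1-n0)*u,1))
    s=bot.read_state();print(s["t"],np.array(s["tcp_pos"]),np.array(s["contact_force"])-F0)
snap("b6","side");snap("a6","scene")
a=cv2.imread("pics/a6.png")[100:200,200:320];b=cv2.imread("pics/b6.png")[110:230,250:390]
cv2.imwrite("pics/c6.png",np.hstack([cv2.resize(i,None,fx=400/i.shape[1],fy=400/i.shape[1],interpolation=cv2.INTER_CUBIC)[:333] for i in(a,b)]))
E
```

```text
[ 0.11 -0.27 -0.17]
19.3667 [ 493.29 -124.79  -23.96] [-0.1  -0.21  0.22]
19.85 [ 495.61 -105.13  -23.98] [0.03 0.03 0.22]
20.3333 [497.91 -85.45 -23.97] [-1.14  0.16  0.62]
20.8167 [500.22 -65.74 -23.99] [0.7  0.34 1.18]
21.3 [502.54 -46.06 -24.  ] [ 0.57 -0.5  -0.01]
21.7833 [504.8  -26.38 -23.99] [-0.98  0.55 -1.29]
22.2667 [507.15  -6.63 -23.98] [-0.2  -0.71 -0.76]
22.75 [509.45  13.06 -23.98] [-0.91  0.7   0.49]
```

View pics/c6.png

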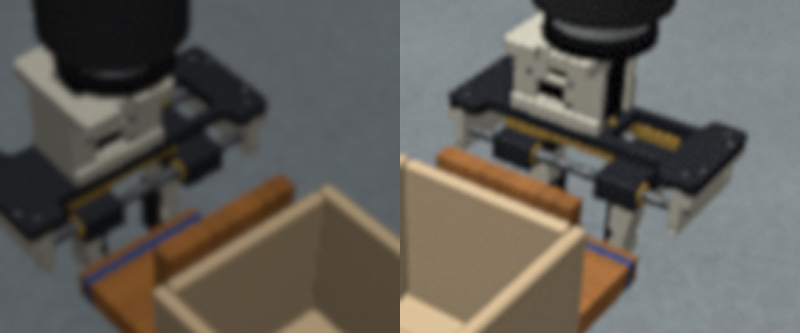

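The prop is near the wall and centred to the eye. Its board-top edge runs from (160,275) to (294,187) in the scene crop, just in front of the planter rim from (158,290) to (327,187). I'll compute the gap, since both are at z=120.

```bash
python3 - <<'E'
from h import *
A=lambda p:np.array(p)*.3+[199.65,99.65]
B=lambda p:(np.array(p)-[400,0])*.35+[249.65,109.65]
ang=lambda c:np.degrees(np.arctan2(*(c[1]-c[0])[::-1]))
yp=np.array([.137,.99]);xp=np.array([.99,-.137])
for n,f,pr,rim in(("scene",A,[(294,187),(160,275)],[(327,187),(157,290)]),("side",B,[(578,221),(437,164)],[(583,232),(400,157)])):
    c=cast(n,f(pr),120);r=cast(n,f(rim),120);print(n,c.ravel(),r.ravel(),ang(c),ang(r),"gap",((r.mean(0)-c)@yp),"prop x:",c@xp,"rim x:",r@xp)
E
```

```text
scene [476.52 132.06 584.22 121.83] [462.68 146.83 593.55 128.43] -5.424926204575649 -8.00131350381535 gap [12.58  7.95] prop x: [453.66 561.68] rim x: [437.94 570.02]
side [465.11 137.95 566.79 124.76] [458.3  146.36 591.38 128.96] -7.387716880523566 -7.449575827287972 gap [7.9  7.02] prop x: [441.56 544.03] rim x: [433.66 567.8 ]
```

The gap is about 8 mm, the prop is near parallel to the wall and centred to a few mm. I'll creep forward in 1 mm steps until the force rises.

```bash
python3 - <<'E'
from h import *
yp=np.array([.137,.99]);p=np.array(bot.read_state()["tcp_pos"])[:2]
def F():
    v=[]
    for _ in range(6):bot.pause(.04);v.append(np.array(bot.read_state()["contact_force"])[:2]@yp)
    return np.mean(v)
f0=F();o=ori(np.radians(-7.9),1);L=[]
for d in np.arange(4,16,1.):
    bot.line_to([*(p+yp*d),-24],20,o);f=F()-f0;L.append((d,round(float(f),2)))
    if abs(f)>2.5:break
print(L,bot.read_state()["t"])
snap("b7","side");snap("a7","scene")
for n in"ab":
    i=[cv2.cvtColor(cv2.imread(f"pics/{n}{k}.png"),6).astype(np.float32) for k in(6,7)]
    w={"a":(slice(215,270),slice(250,345)),"b":(slice(205,285),slice(200,300))}[n]
    print(n,cv2.phaseCorrelate(i[0][w],i[1][w]))
E
```

```text
[(np.float64(4.0), -2.11), (np.float64(5.0), -2.52)] 24.2083
a ((-0.013693471509455435, -0.016243024431425113), 1.0098124613364539)
b ((-0.00078177448232708, -0.011746247276278154), 1.0262543964385986)
```

```bash
python3 - <<'E'
from h import *
yp=np.array([.137,.99]);p=np.array(bot.read_state()["tcp_pos"])[:2]
def F():
    v=[]
    for _ in range(8):bot.pause(.04);v.append(np.array(bot.read_state()["contact_force"])[:2]@yp)
    return np.mean(v)
o=ori(np.radians(-7.9),1);L=[("0",round(float(F()),2))]
g=lambda i:cv2.cvtColor(i,cv2.COLOR_RGB2GRAY).astype(np.float32)
w=(slice(215,270),slice(250,345));r=g(bot.camera("scene"))[w]
for d in np.arange(1,10,1.):
    bot.line_to([*(p+yp*d),-24],20,o);f=F();sh=cv2.phaseCorrelate(r,g(bot.camera("scene"))[w])[0];L.append((float(d),round(float(f),2),np.round(sh,2).tolist()))
    if abs(f)>4.5 or np.hypot(*sh)>.25:break
print(L,bot.read_state()["t"],bot.read_state()["tcp_pos"])
E
```

```text
[('0', -2.7), (1.0, -0.96, [0.0, 0.02]), (2.0, -1.96, [-0.01, -0.03]), (3.0, -3.82, [0.01, -0.03]), (4.0, -5.18, [-0.01, -0.03])] 27.225 [510.35  21.54 -23.97]
```

The force rose from 2 N to 5 N at about 8 mm of total travel, which matches the gap, and the planter hasn't shifted. I'll back off and look.

```bash
python3 - <<'E'
from h import *
yp=np.array([.137,.99]);p=np.array(bot.read_state()["tcp_pos"])[:2]
bot.line_to([*(p-yp*40),-24],80);q=p-yp*40;bot.line_to([*q,120],200);bot.line_to([*(p-yp*200),150],250);bot.pause(.2)
snap("b8","side");snap("a8","scene");print(bot.read_state()["t"])
w=(slice(215,270),slice(250,345));i=[cv2.cvtColor(cv2.imread(f"pics/a{k}.png"),6).astype(np.float32)[w] for k in(6,8)];print(cv2.phaseCorrelate(*i))
a=cv2.imread("pics/a8.png")[125:215,210:310];b=cv2.imread("pics/b8.png")[135:225,245:345]
cv2.imwrite("pics/c8.png",np.hstack([cv2.resize(i,(400,360),interpolation=cv2.INTER_CUBIC) for i in(a,b)]))
E
```

```text
29.8417
((0.0026595581686379433, 0.04143200740197628), 1.0077413330475489)
```

View pics/c8.png

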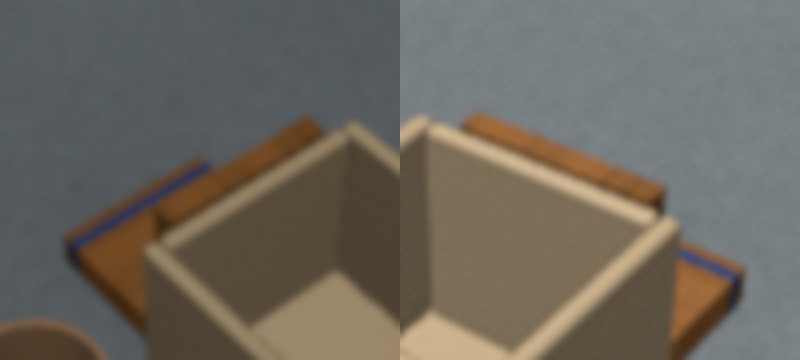

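The board sits against the rim, centred within about 2 mm, and the planter is unshifted. I'll press once lightly at the centre with the fingers nearly closed, to make sure it's flush.

```bash
python3 - <<'E'
from h import *
yp=np.array([.137,.99]);p=np.array([510.35,21.54]);q=p-yp*40
bot.move_gripper(8,20)
bot.line_to([*q,120],250);bot.line_to([*q,-24],150);bot.pause(.1)
def F():
    v=[]
    for _ in range(8):bot.pause(.03);v.append(np.array(bot.read_state()["contact_force"])[:2]@yp)
    return round(float(np.mean(v)),2)
bot.line_to([*(p-yp*5),-24],60);L=[F()]
for d in(-3,-1,0,1,2):
    bot.line_to([*(p+yp*d),-24],20);L.append((d,F()))
    if abs(L[-1][1])>5:break
print(L)
bot.line_to([*q,-24],80);bot.line_to([*q,120],250);bot.line_to([*(p-yp*200),150],250);bot.pause(.2)
snap("b9","side");snap("a9","scene");print(bot.read_state()["t"])
for n,w,v in(("a",(slice(215,270),slice(250,345)),(slice(140,190),slice(220,298))),("b",(slice(205,285),slice(200,300)),(slice(155,200),slice(260,335)))):
    i=[cv2.cvtColor(cv2.imread(f"pics/{n}{k}.png"),6).astype(np.float32) for k in(8,9,0)]
    print(n,cv2.phaseCorrelate(i[2][w],i[1][w])[0],"vs start; prop area diff",np.abs(i[0][v]-i[1][v]).max())
E
```

```text
[0.2, (-3, -0.05), (-1, 0.02), (0, -0.39), (1, -2.91), (2, -4.66)]
38.7333
a (-0.03453065249789944, 0.04149487653454287) vs start; prop area diff 12.0
b (-0.021066458897884388, -0.012373328719647247) vs start; prop area diff 17.0
```

The prop was already seated, since it only changed by noise. The planter hasn't moved since the start, so I'm handing in.

```bash
python3 -c "
from plant import bot
print(bot.close_job())"
```

```text
the job is handed in; nothing more can be done
None
```

The prop stands on its foot with its board flush against the planter's nearest wall, within a few mm of the middle; the planter did not move, the mugs and jar were never approached, and I handed the job in at about 39 s.

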